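# Open a clipped tote and refill its empty cell with a cone of thread

## Robot

A 7-joint arm with a two-finger parallel gripper is mounted at the origin on the work surface. World frame = base frame: x ahead of the robot, y to its left, z up, the work surface at z = 0. Lengths are in m, angles in rad, forces in N, time in s.
With the tool pointing down it reaches from about 0.425 to 0.975 m from the base axis. Payload 16.7 kg.
Tool frame: the origin (TCP) lies at the very end of the fingers, on their centre line; the grasp point (between the pads) lies 19 mm behind it; z points along the fingers, y is the line along which they close (so a half turn about z gives the same grasp; the last joint's range is limited). The gripper opens to 85 mm and grips with 20 to 120 N. Pads are 22 mm wide; open, the fingers measure 114 mm over their backs; the gripper's body (76 mm by 85 mm) begins 54 mm behind the grasp point. The pads swing forward as they close: fully open they stand 13 mm farther back than shut.
Start: joints at [0.985, 0.426, 0.074, 1.606, -0.034, 1.111, -0.067], TCP at [0.286, -0.612, 0.231] pointing down, gripper open.
Joint ranges: [-2.85, 2.85], [-0.5, 2.14], [-1.23, 1.37], [0.21, 2.46], [-1.02, 4.16], [0.16, 2.05], [-2.73, 2.73]. Speed limits (rad/s): [1.89, 1.89, 2.39, 2.39, 3.01, 3.01, 3.01].

## Interface

Orientations are given as a rotation vector (axis times angle).
In Python, from bench import bot gives the robot as it stands. The module is installed in compiled form; this text tells all that it offers. Calls block until the motion is done:
- bot.move_pose(position, orientation): joint-space move of the TCP to a pose.
- bot.move_linear(position, vel=0.15, rotation=None, contact_N=None): straight line of the TCP; rotation=None keeps the orientation; vel is the mean speed in m/s. With contact_N (N) it stops when the force on the tool has changed by that much, and returns True; else False.
- bot.move_j(angles): joint-space move.
- bot.gripper_to(opening): finger opening in m; the grip force is fixed at half the most; returns when the fingers have stopped.
- bot.sleep(seconds).
- bot.solve_ik(position, orientation): joint angles nearest the present ones, or None.
- bot.sense(): the state.
- bot.read_camera(name): name is "scene" or "side" or "wrist"; returns a dict with "frame" (400x640x3 uint8, red, green, blue), "z_map" (400x640 float32, m along the optical axis (not along the pixel's ray), 0 where there is no reading), "intrinsics" (3x3 intrinsics, pixels), "rvec" (rotation vector, rad) and "tvec" (3), from world to camera coordinates, as OpenCV has them. Camera axes: x right, y down, z forward; pixel columns grow to the right and rows downward; lengths in m; the calibration is good to about 2 mm. A picture is of the moment at which its call begins.
A pose or a line that the arm cannot do raises bot.PlanningError and nothing moves.
- bot.sign_off(): hands the job in; it is judged then, once.
The state is a dict: "clock": time; "qpos": joint angles; "dq": joint speeds; "joint_efforts": joint torques, N m; "ee_pos": TCP position; "ee_rot": TCP orientation; "force": force on the tool from outside, world axes, zero at the start; "wrist_torque": the same for the moment, N m; "grip_width": finger opening in m; "gripper_force": force on a finger pad.
Only numpy, scipy, OpenCV 4.12 (cv2) and the standard library are available. Lean on these libraries where they do the work, as an engineer would, in place of code of your own. Each camera call takes 0.05 s, during which the arm holds its last target. There are 200 camera calls.

## Task

Flip both sprung clips of the blue tote fully open, then lift the lid off and lay it, right way up, flat in the middle of the green cutting mat. Then stand the loose cone of red thread upright in the tote's one empty cell, right down on the floor of the cell (the other three cells hold cones already). Set the lid and the cone down without dropping them, leave the clips open, and leave the other things on the bench where they are.

Things in the scene. Friction and masses are not known exactly. Their poses are not given: they have to be found in the camera images.
- tote: Blue tote fixed to the bench, 172 x 172 outside, walls 85 tall, 4 thick, outward flange 192 x 192 with its top 77 up. Origin: centre of its underside on the bench; x, y along its sides, z up. Inside: 2 x 2 square cells, each 80 x 80 clear, floor 5 up, grey dividers 4 thick, top 50 up. Three cells hold a cone like the loose one (tops 110 up), one is empty, hidden until the lid is off.
- cell0 (a point): Centre of the floor of one of the four cells (which is empty is not told), at (-41, -41, 5) mm in the tote's frame (origin under the tote's centre, z up)
- cell1 (a point): Centre of the floor of one of the four cells (which is empty is not told), at (41, -41, 5) mm in the tote's frame (origin under the tote's centre, z up)
- cell2 (a point): Centre of the floor of one of the four cells (which is empty is not told), at (-41, 41, 5) mm in the tote's frame (origin under the tote's centre, z up)
- cell3 (a point): Centre of the floor of one of the four cells (which is empty is not told), at (41, 41, 5) mm in the tote's frame (origin under the tote's centre, z up)
- clip_a (a joint): Angle (rad) of the sprung clip on the tote's +y side: 0 = closed (upright, its hook over the lid's lug), 1.6 = fully open (lying outwards, about level). Over-centre: up to about 0.8 the spring drives it shut again, beyond that it snaps open by itself and stays. Pushed at the tab it takes about 8 N at the start, less on the way.
- clip_a_tab (a point): Point in the clip's red tab, mid-width and mid-thickness, 88 from the hinge, 12 below its top end; moves with the clip (closed: (0, +103, 133) mm in the tote's frame (origin under the tote's centre, z up)). The clip is a plate 36 wide (tote x), 8 thick, its top 45 mm red; closed it stands 26 above the lid's top, its inner face 7 out from the lid's side. Push it outwards from inside above the lid, or pinch its 8 mm.
- clip_a_pivot (a point): Hinge axis of that clip, mid-width, at (0, +103, 45) mm in the tote's frame (origin under the tote's centre, z up); the axis runs along the tote's x. The clip swings outwards, towards the tote's +y, so its tab moves out and down in an arc.
- clip_b (a joint): Angle (rad) of the sprung clip on the tote's -y side: 0 = closed (upright, its hook over the lid's lug), 1.6 = fully open (lying outwards, about level). Over-centre: up to about 0.8 the spring drives it shut again, beyond that it snaps open by itself and stays. Pushed at the tab it takes about 8 N at the start, less on the way.
- clip_b_tab (a point): Point in the clip's red tab, mid-width and mid-thickness, 88 from the hinge, 12 below its top end; moves with the clip (closed: (0, -103, 133) mm in the tote's frame (origin under the tote's centre, z up)). The clip is a plate 36 wide (tote x), 8 thick, its top 45 mm red; closed it stands 26 above the lid's top, its inner face 7 out from the lid's side. Push it outwards from inside above the lid, or pinch its 8 mm.
- clip_b_pivot (a point): Hinge axis of that clip, mid-width, at (0, -103, 45) mm in the tote's frame (origin under the tote's centre, z up); the axis runs along the tote's x. The clip swings outwards, towards the tote's -y, so its tab moves out and down in an arc.
- lid_handle (a point): Centre of the black bar handle of the loose grey lid: bar 116 long (along the lid's x), 14 wide (lid's y) and 14 high; its underside is 29 above the lid's top. Lid mass about 0.3 kg. At the start the lid's axes are the tote's.
- lid_base (a point): Centre of the lid's open underside, 78 below the handle's centre; z up through the lid. The lid is a cap 184 x 184 x 42 tall (85 with the handle), open below, 4 thick; it rests on the tote's flange with 2 play around the wall (its top is then 119 above the bench) and must rise 35 to clear the cones inside. A lug on its two y sides is held down by the clips.
- mat: Green cutting mat fixed on the bench, 250 x 250 x 3, a white line near its edge. Origin: centre of its underside; z up.
- cone_mid (a point): Loose cone of red thread standing upright on the bench, 105 tall, this point on its axis half-way up (52.5 above its base), z along its axis. Base 60 dia, tapering to 36 dia 68 up; above that a bare white tube 32 dia, from 68 to 105 above the base, to grip it by. Mass about 0.2 kg.
- tin: Bystander: round metal tin with a blank paper label, upright, 60 dia x 85 tall. Origin: centre of its underside.
- glue_gun: Bystander: red glue gun lying on its side, 200 x 140 x 40, barrel along its +x, black grip towards its -y. Origin: centre of its underside.
- reel: Bystander: blue ribbon reel lying flat, 110 dia x 38 tall. Origin: centre of its underside.

How it is judged:
By the outcome, as a careful person would: the job done as asked, in the order asked, and still so for the second after the job is handed in, with the robot touching nothing.
It also fails if it takes over 72 s, if anything falls off the work surface, if the arm or the gripper's body presses on something with over 40 N, if the wrist force passes 120 N, or if a joint passes its speed limit or range.

## Working session

There is one attempt and no reset: what is moved stays moved. The work goes in short steps, each a Python script; the robot and the scene stay as the last script left them, time stands still between calls to the robot, and variables do not carry over. Pictures are saved under pics/ and viewed, at most 10 in all, crops included, and the job is handed in when it is done.

```bash
mkdir -p pics
cat > h.py <<'E'
import numpy as np, cv2
from bench import bot
from scipy.spatial.transform import Rotation as R
def cam(n):
    c=bot.read_camera(n); c['R']=cv2.Rodrigues(np.array(c['rvec'],float))[0]; c['t']=np.array(c['tvec'],float).ravel(); return c
def cloud(c):
    K=c['intrinsics']; z=c['z_map']; v,u=np.mgrid[:z.shape[0],:z.shape[1]]
    P=np.stack([(u-K[0,2])*z/K[0,0],(v-K[1,2])*z/K[1,1],z],-1)
    W=(P-c['t'])@c['R']; W[z==0]=np.nan; return W
def save(c,f): cv2.imwrite('pics/'+f,c['frame'][:,:,::-1])
def down(yaw): # tool z down, tool y (closing) at angle yaw in world
    y=np.array([np.cos(yaw),np.sin(yaw),0]); z=np.array([0,0,-1.]); x=np.cross(y,z)
    return R.from_matrix(np.stack([x,y,z],1)).as_rotvec()
E
python3 - <<'E'
from h import *
a=cam('scene');b=cam('side')
save(a,'scene0.png');save(b,'side0.png')
for c in(a,b): print(-c['R'].T@c['t'],c['R'][2])
s=bot.sense();print(s['clock'],s['ee_pos'],s['ee_rot'],s['force'],s['grip_width'])
E
```

```text
[ 1.20415117 -0.88951788  1.20241943] [-0.43252002  0.57283977 -0.69626218]
[-0.20693252  0.7584248   0.95167473] [ 0.55517426 -0.56298372 -0.61223433]
0.1 [ 0.28535748 -0.61133244  0.23068304] [-3.06596310e+00 -6.80321490e-01  5.01529344e-04] [ 0.18838929 -0.03600246 -0.55273256] 0.085598745170887
```

View pics/scene0.png

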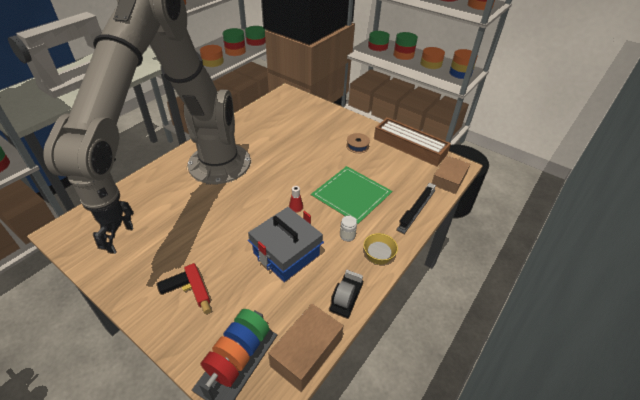

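View pics/side0.png

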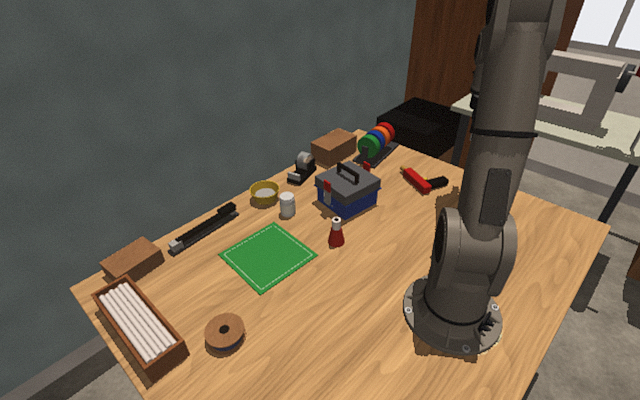

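Scene view: tote with grey lid and black handle at about (285,240), its clips' red tabs at (262,250) and (307,217), loose cone at (296,198), mat at (352,193), tin at (348,228), glue gun at (190,285). The side view shows the same: tote (348,190), cone (336,233), mat (268,255).

```bash
cat > loc.py <<'E'
from h import *
for n in('scene','side'):
    c=cam(n);W=cloud(c);hsv=cv2.cvtColor(c['frame'],cv2.COLOR_RGB2HSV);H,S,V=[hsv[...,i].astype(int) for i in range(3)]
    x,y,z=W[...,0],W[...,1],W[...,2]
    g=(H>50)&(H<80)&(S>100)&(z<0.02)&(x>0)
    q=W[g][:,:2].astype(np.float32);q=q[np.linalg.norm(q-np.median(q,0),axis=1)<0.2];print(n,'mat',cv2.minAreaRect(q),len(q),np.median(W[g][:,2]))
    near=lambda p,r:np.hypot(x-p[0],y-p[1])<r
    lid=(S<60)&(abs(z-0.119)<0.006)&(x>0.2)&(x<1)&(abs(y)<0.5)
    k,L,st,_=cv2.connectedComponentsWithStats(lid.astype(np.uint8));i=1+st[1:,4].argmax();q=W[L==i][:,:2].astype(np.float32)
    print('lid',cv2.minAreaRect(q),len(q)); lc=np.array(cv2.minAreaRect(q)[0])
    h=near(lc,0.09)&(z>0.15)&(V<90)&(S<110);q=W[h][:,:2].astype(np.float32);print('handle',cv2.minAreaRect(q),len(q),np.percentile(W[h][:,2],[50,95]))
    red=((H<8)|(H>172))&(S>120)&(z>0.01)&near(lc,0.35)
    k,L,st,_=cv2.connectedComponentsWithStats(red.astype(np.uint8))
    for i in range(1,k):
        if st[i,4]>8:
            P=W[L==i];print('red',st[i,4],np.median(P,0).round(3),P.min(0).round(3),P.max(0).round(3))
    w=(S<70)&(V>110)&near(lc,0.3)&(z>0.07)&(z<0.125)&~near(lc,0.1)
    k,L,st,_=cv2.connectedComponentsWithStats(w.astype(np.uint8))
    for i in range(1,k):
        if st[i,4]>8:
            P=W[L==i];print('white',st[i,4],np.median(P,0).round(3),P.min(0).round(3),P.max(0).round(3))
E
python3 loc.py
```

```text
scene mat ((0.5835750102996826, 0.2145235538482666), (0.2610894739627838, 0.2508598268032074), 87.06330108642578) 2109 0.0024799469666334337
lid ((0.5781580209732056, -0.20762452483177185), (0.188233882188797, 0.18680277466773987), 81.54120635986328) 1988
handle ((0.5782050490379333, -0.20927663147449493), (0.017006421461701393, 0.11408305913209915), 82.77973937988281) 148 [0.16028393 0.16399749]
red 149 [ 0.465 -0.016  0.039] [ 0.436 -0.03   0.01 ] [0.479 0.015 0.07 ]
red 59 [ 0.596 -0.109  0.133] [ 0.576 -0.114  0.107] [ 0.611 -0.101  0.147]
red 70 [ 0.565 -0.312  0.133] [ 0.527 -0.317  0.105] [ 0.581 -0.29   0.148]
red 459 [ 0.444 -0.507  0.038] [ 0.36  -0.549  0.012] [ 0.511 -0.456  0.045]
white 76 [ 0.457 -0.006  0.098] [ 0.434 -0.017  0.071] [0.467 0.016 0.108]
white 177 [ 0.706 -0.001  0.083] [ 0.674 -0.026  0.071] [0.733 0.033 0.09 ]
white 204 [ 0.857 -0.262  0.096] [ 0.832 -0.29   0.071] [ 0.876 -0.225  0.105]
side mat ((0.5802567005157471, 0.21548739075660706), (0.24949443340301514, 0.2532588839530945), 86.68881225585938) 3342 0.004228911979678423
lid ((0.5724425315856934, -0.20381873846054077), (0.18506857752799988, 0.18836957216262817), 81.10918426513672) 1073
handle ((0.5747355222702026, -0.20574045181274414), (0.016949918121099472, 0.11649449914693832), 83.19183349609375) 89 [0.16218577 0.16540352]
red 62 [ 0.558 -0.306  0.132] [ 0.54  -0.476  0.013] [ 0.702 -0.294  0.149]
red 322 [ 0.421 -0.486  0.037] [ 0.353 -0.537  0.01 ] [ 0.507 -0.45   0.046]
red 75 [ 0.588 -0.102  0.126] [ 0.57  -0.123  0.092] [ 0.627 -0.097  0.148]
red 197 [0.435 0.019 0.036] [ 0.417 -0.008  0.01 ] [0.467 0.033 0.072]
white 65 [ 0.848 -0.233  0.097] [ 0.825 -0.268  0.078] [ 0.87  -0.214  0.106]
white 136 [0.693 0.012 0.086] [ 0.67  -0.017  0.07 ] [0.726 0.035 0.091]
white 80 [0.442 0.01  0.101] [ 0.432 -0.013  0.07 ] [0.465 0.018 0.11 ]
```

Run:
```python
from h import *
yaw=np.radians(-98)
bot.move_pose([0.576,-0.207,0.36],down(yaw))
c=cam('wrist');save(c,'w1.png');W=cloud(c);np.save('w1.npy',W)
print(bot.sense()['clock'],bot.sense()['qpos'],-c['R'].T@c['t'])
bot.gripper_to(0.0)
s=bot.sense();print(s['clock'],s['grip_width'],s['ee_pos'])
hsv=cv2.cvtColor(c['frame'],cv2.COLOR_RGB2HSV);H,S,V=[hsv[...,i].astype(int) for i in range(3)]
z=W[...,2]
lc=np.array([.576,-.207]);near=lambda r:np.hypot(W[...,0]-lc[0],W[...,1]-lc[1])<r
for n,m in (('lid',(abs(z-.119)<.006)&(S<60)&near(.15)),('handle',(z>.15)&(z<.175)&near(.08))):
    q=W[m][:,:2].astype(np.float32);print(n,len(q),cv2.minAreaRect(q) if len(q) else'',np.median(W[m],0))
red=((H<8)|(H>172))&(S>120)&(z>0.08)&near(.15)
k,L,st,_=cv2.connectedComponentsWithStats(red.astype(np.uint8))
for i in range(1,k):
    if st[i,4]>30:
        P=W[L==i];P=P[P[:,2]>.13];print('red',st[i,4],P.mean(0).round(4),P[:,2].max())
```

```text
2.1167 [ 0.29468145  0.24068311 -0.06555754  1.58180145  0.01637479  1.32010391
 -1.48475925] [ 0.65756362 -0.2199558   0.50146957]
2.8833 -3.0083691714867706e-05 [ 0.57601588 -0.20696504  0.360008  ]
lid 21364 ((0.5765014290809631, -0.20534402132034302), (0.18444548547267914, 0.18353961408138275), 81.63468933105469) [ 0.58765083 -0.20837228  0.11795028]
handle 1346 ((0.5768792033195496, -0.20502494275569916), (0.013756525702774525, 0.11541576683521271), 82.063720703125) [ 0.58086895 -0.20589889  0.16063754]
red 482 [ 0.5922 -0.1054  0.1414] 0.1456959057049805
red 462 [ 0.5627 -0.3057  0.1414] 0.14577807741777696
```

View pics/w1.png

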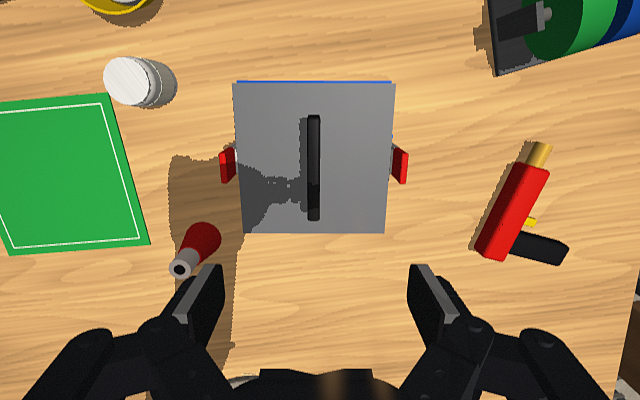

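Wrist view from above: lid square at (315,157), handle (314,167), red tabs at (227,165) and (400,164), cone tube at (182,265). The tote is at (0.577,-0.205) with yaw −8.2°. Next I push both clips open along their arcs.

```bash
cat >> h.py <<'E'
TC=np.array([0.5770,-0.2052]); TY=np.radians(-8.2)
def tw(x,y,z):
    c,s=np.cos(TY),np.sin(TY); return [TC[0]+c*x-s*y,TC[1]+s*x+c*y,z]
E
python3 - <<'E'
from h import *
def push(s):
    bot.move_linear(tw(0,s*.055,.19),vel=.25)
    bot.move_linear(tw(0,s*.062,.131),vel=.15)
    half=.0145; fm=0
    for th in (0.05,.25,.45,.65,.85,1.05):
        r=.086-.006*th
        y=.103+r*np.sin(th)-.004*np.cos(th); z=.045+r*np.cos(th)+.004*np.sin(th)
        bot.move_linear(tw(0,s*(y-half),z),vel=.1)
        q=bot.sense();print(th,q['clock'],np.round(q['force'],1),np.round(q['ee_pos'],4))
    e=np.array(bot.sense()['ee_pos']);bot.move_linear([e[0],e[1],.2],vel=.25)
push(1);push(-1)
c=cam('scene');np.save('f.npy',c['frame']);a=c['frame'][150:320,200:400];b=cam('side')['frame'][120:290,260:460]
cv2.imwrite('pics/clips.png',cv2.resize(np.hstack([a,b]),None,fx=2,fy=2)[:,:,::-1])
print(bot.sense()['clock'])
E
```

```text
0.05 4.7167 [-0.4 -6.3  4. ] [ 0.5903 -0.118   0.1318]
0.25 5.0333 [ 0.4 -3.7  4.2] [ 0.5926 -0.1015  0.1285]
0.45 5.35 [ 1.  -3.6  3.1] [ 0.5943 -0.0858  0.1219]
0.65 5.6667 [ 0.4 -1.4  2.3] [ 0.596  -0.0718  0.1127]
0.85 5.9833 [0.3 0.6 0.2] [ 0.5975 -0.0601  0.1012]
1.05 6.2917 [ 0.2 -0.6  0.4] [ 0.5988 -0.0507  0.0875]
0.05 8.85 [2.6 6.9 4.2] [ 0.565  -0.2931  0.1316]
0.25 9.1667 [2.4 4.4 4.7] [ 0.5624 -0.3094  0.1283]
0.45 9.4833 [-0.6  2.3  4.2] [ 0.5597 -0.3247  0.1218]
0.65 9.8 [-1.4  2.2  2.5] [ 0.5575 -0.3385  0.1127]
0.85 10.1167 [-0.3 -0.8  0.5] [ 0.5557 -0.3501  0.1012]
1.05 10.425 [0.1 0.1 0.4] [ 0.5542 -0.3595  0.0874]
11.125
```

View pics/clips.png

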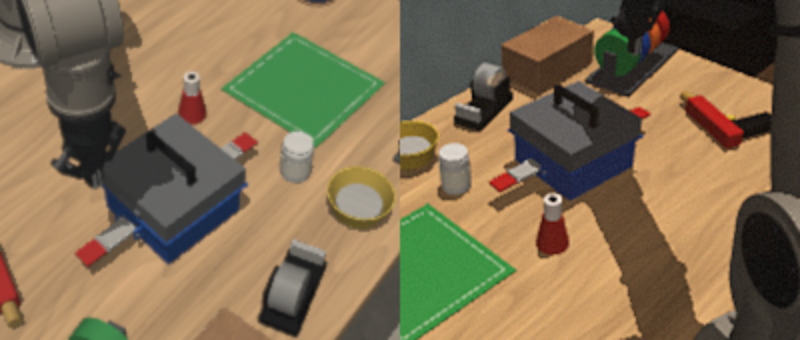

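Both clips lie level and open (red tabs at (100,250) and (245,145) in the left half). Now I move the lid.

Run:
```python
from h import *
P=lambda *a:print(*[np.round(x,4) for x in a])
def st(t): s=bot.sense();P(0);print(t,round(s['clock'],2),np.round(s['ee_pos'],4),np.round(s['force'],1),round(s['grip_width'],4))
rot=down(np.radians(-98.2))
bot.gripper_to(0.05)
bot.move_linear(tw(0,0,.21),vel=.3,rotation=rot)
bot.move_linear(tw(0,0,.136),vel=.15)
bot.gripper_to(0.0);st('gripped')
bot.move_linear(tw(0,0,.19),vel=.1)
bot.move_linear(tw(0,0,.25),vel=.2);st('lifted')
bot.move_linear([.582,.215,.25],vel=.25,rotation=down(np.radians(-93.2)))
bot.move_linear([.582,.215,.078],vel=.15);st('above')
t=bot.move_linear([.582,.215,.059],vel=.02,contact_N=4);st(t)
c=cam('scene');d=cam('side')
cv2.imwrite('pics/lid.png',cv2.resize(np.hstack([c['frame'][120:290,250:450],d['frame'][170:340,180:380]]),None,fx=2,fy=2)[:,:,::-1])
```

```text
0
gripped 13.39 [ 0.5775 -0.2054  0.1371] [-0.1  0.   6.6] 0.0129
0
lifted 14.53 [ 0.5768 -0.2052  0.2495] [ 0.3  1.  -4.4] 0.0131
0
above 17.67 [0.5825 0.2152 0.0789] [ 0.2  0.3 -3.7] 0.0128
0
True 18.38 [0.5819 0.2149 0.0631] [-1.1 -0.8  8.3] 0.0128
```

View pics/lid.png

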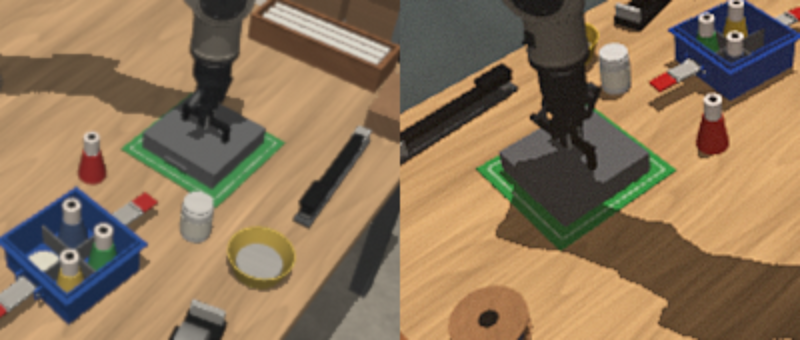

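Lid sits flat within the mat border and has touched down at the expected height. The empty cell shows at (40,262) in the left half. I release the lid, then look at the cone and tote with the wrist camera.

Run:
```python
from h import *
bot.gripper_to(0.04); e=bot.sense()['ee_pos']
bot.move_linear([e[0],e[1],.16],vel=.15)
bot.gripper_to(0.06)
bot.move_pose([.46,-.1,.36],down(np.radians(-98.2)))
c=cam('wrist');save(c,'w2.png');W=cloud(c);z=W[...,2];np.save('w2.npy',W)
print(bot.sense()['clock'],bot.sense()['ee_pos'])
for i,(x,y) in enumerate([(-.041,-.041),(.041,-.041),(-.041,.041),(.041,.041)]):
    p=tw(x,y,0);m=np.hypot(W[...,0]-p[0],W[...,1]-p[1])<.03
    print('cell',i,np.round(p,4),m.sum(),np.nanpercentile(z[m],[5,50,95]).round(3))
m=(z>.098)&(z<.112)&(np.hypot(W[...,0]-.45,W[...,1]-0)<.05)
q=W[m][:,:2].astype(np.float32);print('tube',len(q),cv2.minEnclosingCircle(q),cv2.minAreaRect(q))
hsv=cv2.cvtColor(c['frame'],cv2.COLOR_RGB2HSV);H,S,V=[hsv[...,i].astype(int) for i in range(3)]
m=(z>.06)&(z<.09)&(H>100)&(H<130)&(S>120)&(np.hypot(W[...,0]-TC[0],W[...,1]-TC[1])<.16)
m=m&(abs(z-.085)<.005)
q=W[m][:,:2].astype(np.float32);print('rim',len(q),cv2.minAreaRect(q) if len(q) else '')
```

```text
21.5 [ 0.46035508 -0.0990701   0.35926841]
cell 0 [ 0.5306 -0.2399  0.    ] 1422 [0.003 0.005 0.006]
cell 1 [ 0.6117 -0.2516  0.    ] 2067 [0.014 0.063 0.11 ]
cell 2 [ 0.5423 -0.1588  0.    ] 1516 [0.004 0.071 0.11 ]
cell 3 [ 0.6234 -0.1705  0.    ] 1753 [0.017 0.07  0.11 ]
tube 492 ((0.45098504424095154, 0.0030199065804481506), 0.016124537214636803) ((0.45092636346817017, 0.003016425296664238), (0.03111017681658268, 0.03100714273750782), 4.571721076965332)
rim 1422 ((0.5591683983802795, -0.20322509109973907), (0.17267395555973053, 0.13619527220726013), 81.9332504272461)
```

View pics/w2.png

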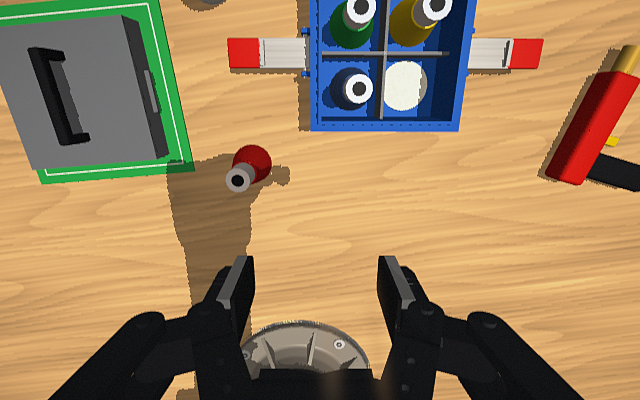

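The cell at (405,85) is empty (cell0). The cone's tube is at (237,180), i.e. (0.451,0.003). Now I pick and place it.

Run:
```python
from h import *
def st(t): s=bot.sense();print(t,round(s['clock'],2),np.round(s['ee_pos'],4),np.round(s['force'],1),round(s['grip_width'],4))
x,y=.451,.003; r=down(np.radians(-98.2))
bot.move_pose([x,y,.2],r)
bot.move_linear([x,y,.073],vel=.15)
bot.gripper_to(0);st('grip')
bot.move_linear([x,y,.10],vel=.08);bot.move_linear([x,y,.225],vel=.2);st('up')
p=tw(-.041,-.041,.225)
bot.move_linear(p,vel=.2);st('over')
c=cam('scene');d=cam('side')
bot.move_linear([p[0],p[1],.09],vel=.12);st('in')
t=bot.move_linear([p[0],p[1],.073],vel=.02,contact_N=4);st(t)
c=cam('scene');d=cam('side')
cv2.imwrite('pics/cone.png',cv2.resize(np.hstack([c['frame'][170:300,210:360],d['frame'][120:250,280:430]]),None,fx=2.6,fy=2.6)[:,:,::-1])
```

```text
grip 23.65 [0.4516 0.003  0.0739] [-3.6 -1.2 13.3] 0.0304
up 24.91 [0.4504 0.0029 0.2238] [ 0.7  0.6 -2.7] 0.0305
over 26.33 [ 0.5305 -0.2388  0.225 ] [ 0.1 -0.2 -0.9] 0.0304
in 27.71 [ 0.531  -0.2401  0.0907] [-0.6 -0.7 -1.4] 0.0302
True 28.3 [ 0.5305 -0.24    0.079 ] [-2.2  0.3 10.7] 0.0305
```

View pics/cone.png

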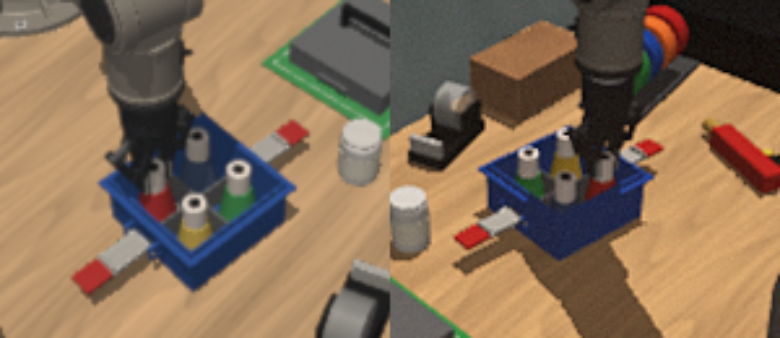

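The red cone is in the cell, touched down at exactly +5 mm, which is the cell floor. Release, retreat, check.

```bash
python3 - <<'E'
from h import *
bot.gripper_to(0.043); e=bot.sense()['ee_pos']
bot.move_linear([e[0],e[1],.16],vel=.12)
bot.move_pose([.43,-.17,.38],down(np.radians(-98.2)))
bot.sleep(.5)
c=cam('wrist');save(c,'w3.png');W=cloud(c);z=W[...,2]
for x,y in[(-.041,-.041),(-.041,.041)]:
    p=tw(x,y,0);m=(np.hypot(W[...,0]-p[0],W[...,1]-p[1])<.04)&(z>.1);q=W[m][:,:2].astype(np.float32);print(p,cv2.minEnclosingCircle(q),np.median(z[m]))
print(bot.sense()['clock'])
E
python3 loc.py | grep -E "mat|lid|handle"
```

```text
[np.float64(0.5305713882508547), np.float64(-0.23993303918529335), 0] ((0.5294087529182434, -0.23946918547153473), 0.015989646315574646) 0.10907623994552404
[np.float64(0.5422669608147066), np.float64(-0.15877138825085468), 0] ((0.5389302372932434, -0.16039668023586273), 0.015997735783457756) 0.10916847400507745
31.0417
scene mat ((0.5852336883544922, 0.2132243514060974), (0.2549543082714081, 0.24879519641399384), 85.8586196899414) 498 0.0021762678612600194
lid ((0.5464558601379395, -0.15273645520210266), (0.007938870228827, 0.0), 157.4691162109375) 2
handle ((0.4710351824760437, -0.16528131067752838), (0.07509166747331619, 0.039252132177352905), 70.24785614013672) 972 [0.65123601 0.72423516]
side mat ((0.5680220127105713, 0.22070316970348358), (0.23850081861019135, 0.22880089282989502), 86.45568084716797) 746 0.0042436399419855915
lid ((0.6041714549064636, -0.16608047485351562), (0.00675078434869647, 0.007193939294666052), 74.50943756103516) 4Traceback (most recent call last):
  File "loc.py", line 11, in <module>
    h=near(lc,0.09)&(z>0.15)&(V<90)&(S<110);q=W[h][:,:2].astype(np.float32);print('handle',cv2.minAreaRect(q),len(q),np.percentile(W[h][:,2],[50,95]))
                                                                                                                     ~~~~~~~~~~~~~^^^^^^^^^^^^^^^^^^^
    return _quantile_unchecked(
        a, q, axis, out, overwrite_input, method, keepdims, weights)
    return _ureduce(a,
                    func=_quantile_ureduce_func,
    ...<5 lines>...
                    overwrite_input=overwrite_input,
                    method=method)
    r = func(a, **kwargs)
    result = _quantile(arr,
                       quantiles=q,
    ...<2 lines>...
                       out=out,
                       weights=wgt)
    slices_having_nans = np.isnan(arr[-1, ...])
                                  ~~~^^^^^^^^^
IndexError: index -1 is out of bounds for axis 0 with size 0
```

View pics/w3.png

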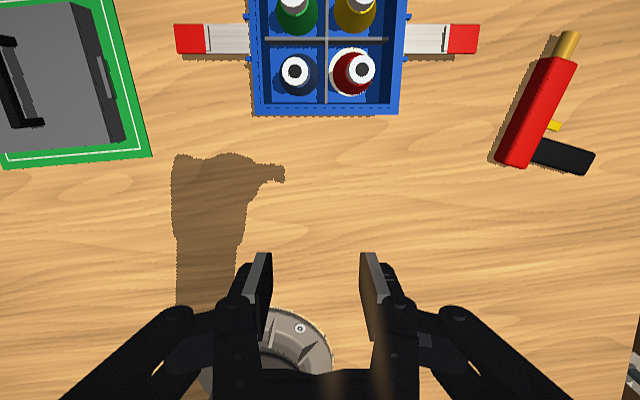

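The red cone stands upright in its cell at (355,72) with its top level with its neighbour's. Both clips are open at (190,38) and (463,38). One numeric check of lid centring, then I hand in.

Run:
```python
from h import *
ok=[]
for n in('scene','side'):
    c=cam(n);W=cloud(c);x,y,z=np.moveaxis(W,-1,0);b=np.hypot(x-.582,y-.215)<.16
    for lo,hi,t in((.039,.052,'lidtop'),(.112-.03,.112-.018,'bar')):
        q=W[b&(z>lo)&(z<hi)];print(n,t,len(q),cv2.minAreaRect(q[:,:2].astype(np.float32)),np.percentile(q[:,2],[5,50,95]).round(4))
    if n=='scene': r=cv2.minAreaRect(q[:,:2].astype(np.float32))
    ok.append(1)
if abs(r[0][0]-.582)<.01 and abs(r[0][1]-.215)<.01: print('signing off',bot.sign_off())
```

```text
scene lidtop 1202 ((0.5823085308074951, 0.21143323183059692), (0.1920304000377655, 0.1897393763065338), 87.35392761230469) [0.0404 0.0446 0.0491]
scene bar 79 ((0.5810785889625549, 0.21104620397090912), (0.020940249785780907, 0.11581525206565857), 87.53875732421875) [0.0828 0.087  0.0919]
side lidtop 1952 ((0.5790569186210632, 0.2137184739112854), (0.18630044162273407, 0.18956789374351501), 86.69589233398438) [0.0426 0.0461 0.0491]
side bar 117 ((0.5764830112457275, 0.2154805064201355), (0.016743570566177368, 0.1171766147017479), 87.09873962402344) [0.0833 0.088  0.0915]
the job is handed in; nothing more can be done
signing off None
```

I handed the job in at about 31 s: both clips are open, the lid lies flat within about 5 mm of the mat's centre, and the red cone stands upright on the floor of the empty cell (cell0).

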